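Shut the vent window with the hook pole

TASK

The little vent window above the glass shelf has been left open. Take the hook pole from the counter, put its hook through the ring eye on the window and swing it fully shut, then unhook the pole and lay (not drop) it flat on the counter. Keep gripper and arm off the window, shelf and wall, and leave the things on the shelf as they stand.

Things in the scene. Friction and masses are not known exactly. Their poses are not given: they have to be found in the camera images.
- pole: Hook pole, 366 mm long, 0.2 kg, flat on the counter. Local x: along it towards the hook; z: up. Origin: underside of the wooden grip, about 10 mm behind the balance point. Grip: flat-sided bar 26 wide (y), 22 high (z 0 to 22), x = -100 to +50 mm; hold it from above near the origin. Then a 14 mm tube to x = 215 and an 8 mm dark steel hook, all centred at z = 11 mm; it points to local +y.
- hook (a point): Middle of the hook's straight arm, at (262, 42, 11) mm in the pole's frame, same axes. At x = 262 mm the 8 mm rod bends square to local +y (to the left, looking along the pole to the hook; level as it lies) and ends in an 11 mm ball, 35 mm beyond this point. The arm is straight for 30 mm from this point back towards the tube.
- ring_eye (a point): Centre of the brass ring eye on the room side of the window's top rail: hole 36 mm, wire 6 mm thick. Turns with the window: local y = axis through the hole, level, parallel to the hinge; z up the sash; x through the sash to outdoors. 35 mm off the sash's room face, 150 mm up and 44 mm roomward of the hinge line. Thread the hook arm sideways along y; it can turn in the hole as the window swings.
- flap_hinge (a point): Middle of the window's hinge line, at the lower edge of the sash, 172 mm above the counter, in the plane of the tile face; axes as ring_eye.
- flap (a joint): Vent window angle, rad: 0 fully shut (upright in the wall), growing as it opens; bottom-hung, its top leans into the room; range 0 to 0.95. Sash 290 wide, 165 high, 18 mm thick, aluminium with a glass pane. Spring-balanced friction hinges: it stays where it is left, shut included, and takes about 1.5 N at the ring to move. It stops dead at 0.
- wall: Terracotta-tiled wall at the counter's left side, 620 mm long, 450 high, with window, glass shelf and, right of the shelf, a steel soap dish (all part of this body). Origin: middle of the tile face at counter height; local x into the wall, away from the room; y along it. Shelf: below the window, 400 mm long, out to 127 mm from the tiles, top at 90 mm; things on it reach up to 168 mm.
- router: Black router with two short aerials, 80 x 100 x 78 mm, standing on the shelf; origin under its middle. Leave alone.
- latch_box: White plastic box closed by a grey snap latch, 80 x 104 x 53 mm, on the shelf; origin under its middle. Leave alone.
- bell: Small blue hourglass-shaped ceramic bell, 62 mm across, 74 mm high, on the shelf; origin under its middle. Leave alone.

How it is judged:
On the way, in this order (a step that is already met when the one before it is completed fails the run):
1. the hook's arm is through the ring eye while the window is still open (middle of the arm within 26 mm of the ring's centre, window more than 0.3 rad open) (distance between hook and ring_eye below 0.026 m and value of joint flap above 0.3 rad), for 0.2 s.
2. the window has been swung shut (under 0.04 rad) with the hook still in the ring (within 26 mm) (distance between hook and ring_eye below 0.026 m and value of joint flap below 0.04 rad), for 0.2 s.
At the end, for the whole second after the job is handed in: The window is shut to within 0.04 rad (about 7 mm at its top rail) and the pole lies flat on the counter (within 0.1 rad of level, its origin less than 30 mm up), released and at rest; the router, box and bell on the shelf stand where they stood (value of joint flap below 0.04 rad and height (world z) of pole below 0.03 m and angle between pole's own x axis and vertical between 1.47 and 1.67 rad and linear speed of pole below 0.03 m/s); the robot touches nothing.
It fails at once if the gripper or arm touches the window, shelf or wall (over 0.5 N) (contact force between any of the fingers, the arm and wall above 0.5 N).
It fails at once if the pole is dropped or thrown: faster than 0.9 m/s (a fall of about 40 mm) with no finger on it (linear speed of pole above 0.9 m/s and contact force between the fingers and pole below 0.1 N).
It fails at once if a thing on the shelf is pushed more than 25 mm or tipped more than 0.3 rad (distance of any of router, latch_box, bell from where it was at the start of the episode above 0.025 m or angle between any of router, latch_box, bell's own z axis and vertical above 0.3 rad).
It also fails if it takes over 56 s, if anything falls off the work surface, if the arm or the gripper's body presses on something with over 40 N, if the wrist force passes 120 N, or if a joint passes its speed limit or range.

ROBOT

A 7-joint arm with a two-finger parallel gripper is mounted at the origin on the work surface. World frame = base frame: x ahead of the robot, y to its left, z up, the work surface at z = 0. Lengths are in m, angles in rad, forces in N, time in s.
With the tool pointing down it reaches from about 0.4 to 0.875 m from the base axis. Payload 6.5 kg.
Tool frame: the origin (TCP) lies midway between the tips of the shut fingers; the grasp point (between the pads) lies 19 mm behind it (env.grasp_offset is the distance from the TCP to the grasp point, in m); z points along the fingers, y is the line along which they close (so a half turn about z gives the same grasp; the last joint's range is limited). The gripper opens to 88 mm and grips with 3 to 60 N. Pads are 18 mm wide; open, the fingers measure 123 mm over their backs; the gripper's body (75 mm by 187 mm) begins 45 mm behind the grasp point.
Start: joints at [1.209, 0.536, -0.004, 1.538, 0.003, 1.067, -0.071], TCP at [0.189, -0.622, 0.239] pointing down, gripper open.
Joint ranges: [-2.7, 2.7], [-0.37, 2.16], [-1.27, 1.26], [0.24, 2.4], [-1.31, 4.45], [0.19, 1.91], [-2.76, 2.76]. Speed limits (rad/s): [2.39, 2.39, 3.14, 3.14, 3.14, 3.14, 3.14].

INTERFACE

Orientations are given as a rotation vector (axis times angle).
In Python, from cell import env, fingers, solver, grab_frame, trace gives the robot as it stands. The module is installed in compiled form; this text tells all that it offers. Calls block until the motion is done:
- env.reach(position, orientation): joint-space move of the TCP to a pose.
- env.line_to(position, vel=0.15, rotation=None, threshold=None): straight line of the TCP; rotation=None keeps the orientation; vel is the mean speed in m/s. With threshold (N) it stops when the force on the tool has changed by that much, and returns True; else False.
- env.goto_joints(angles): joint-space move.
- fingers.ungrasp() and fingers.gripper_close(): open the fingers fully, or close them until they stop; the grip force is fixed at half the most.
- env.pause(seconds).
- solver.inverse_kinematics(position, orientation): joint angles nearest the present ones, or None.
- env.get_obs(): the state.
- grab_frame(name): name is "scene" or "top" or "wrist"; returns a dict with "img" (400x640x3 uint8, blue, green, red), "K" (3x3 intrinsics, pixels), "xyz" and "rotation" of the camera in the world; the wrist camera has in their place "tool_from_camera" (4x4, takes a point from camera to tool coordinates, whose origin is the TCP and whose axes are the flange's). Camera axes: x right, y down, z forward; pixel columns grow to the right and rows downward; lengths in m; the calibration is good to about 2 mm. The wrist camera is an equidistant fisheye: a pixel r from the principal point sees the ray r / f radians off the axis. A picture is of the moment at which its call begins: read the wrist's pose just before it. There is no depth.
A pose or a line that the arm cannot do raises env.Unreachable and nothing moves.
- env.hand_in(): hands the job in; it is judged then, once.
Trained networks look in a picture, given as the dict that the camera call returned (one of the last four; its "shot" number tells which), for a name from the list of things; names that differ only in an ending like _2 or _b are one class to them, and where a whole thing is asked for, a point or a joint stands for the part that bears it (a point fixed in the world has none). Each returns a list of dicts, best first, with "conf" (0 to 1); they miss things now and then, are a little off and sometimes report something else, mostly with a low value. They report only what shows in the picture. A call takes as long as a camera call.
- trace(picture, target): "region" (400x640 bool, what is visible of it) and "box" ([left, top, width, height] in pixels, round what is visible of it).
The state is a dict: "clock": time; "qpos": joint angles; "dq": joint speeds; "tau": joint torques, N m; "ee_pos": TCP position; "tool_rot": TCP orientation; "ft_force": force on the tool from outside, world axes, zero at the start; "torque": the same for the moment, N m; "width": finger opening in m; "gripper_force": force on a finger pad.
Only numpy, scipy, OpenCV 4.12 (cv2) and the standard library are available. Lean on these libraries where they do the work, as an engineer would, in place of code of your own. Each camera call takes 0.05 s, during which the arm holds its last target. There are 200 camera calls.

## Working session

There is one attempt and no reset: what is moved stays moved. The work goes in short steps, each a Python script; the robot and the scene stay as the last script left them, time stands still between calls to the robot, and variables do not carry over. Pictures are saved under pics/ and viewed, at most 15 in all, crops included, and the job is handed in when it is done.

```bash
mkdir -p pics; python3 - <<'E'
from cell import env, fingers, solver, grab_frame, trace
import cv2,numpy as np
for n in ["scene","top"]:
    f=grab_frame(n); cv2.imwrite(f"pics/{n}0.png",f["img"])
    print(n,np.round(f["K"],1).tolist(),np.round(f["xyz"],4).tolist(),np.round(f["rotation"],4).tolist())
    for t in ["pole","flap","ring_eye","wall","router","latch_box","bell"]:
        r=trace(f,t)
        print(t,[(round(d["conf"],2),np.round(d["box"]).tolist()) for d in r[:2]])
o=env.get_obs();print({k:np.round(v,3) for k,v in o.items()})
E
```

```text
scene [[480.6, 0.0, 315.1], [0.0, 480.6, 197.2], [0.0, 0.0, 1.0]] [0.6908, -0.2639, 1.1738] [-2.71, -0.6297, 0.114]
pole [(0.7, [242.0, 212.0, 72.0, 154.0])]
flap [(0.62, [271.0, 67.0, 133.0, 56.0])]
ring_eye [(0.89, [273.0, 70.0, 132.0, 50.0])]
wall [(0.59, [216.0, 0.0, 310.0, 173.0]), (0.41, [362.0, 106.0, 41.0, 53.0])]
router [(0.9, [363.0, 110.0, 36.0, 47.0])]
latch_box [(0.96, [269.0, 81.0, 46.0, 52.0])]
bell []
top [[500.0, 0.0, 317.2], [0.0, 500.0, 199.5], [0.0, 0.0, 1.0]] [0.2967, 0.0786, 1.3346] [-2.0955, 2.1507, -0.1884]
pole [(0.61, [323.0, 191.0, 138.0, 45.0]), (0.35, [224.0, 154.0, 19.0, 35.0])]
flap [(0.58, [181.0, 145.0, 68.0, 138.0])]
ring_eye [(0.76, [186.0, 142.0, 67.0, 143.0])]
wall [(0.73, [93.0, 43.0, 169.0, 347.0])]
router [(0.78, [222.0, 158.0, 22.0, 32.0])]
latch_box [(0.81, [209.0, 251.0, 46.0, 36.0]), (0.34, [321.0, 191.0, 138.0, 46.0])]
bell []
{'clock': np.float64(0.8), 'qpos': array([ 1.209,  0.536, -0.004,  1.538,  0.003,  1.067, -0.071]), 'dq': array([ 0.002, -0.001,  0.001,  0.   , -0.002, -0.001, -0.001]), 'tau': array([ 1.0000e-03, -5.7086e+01,  9.9100e-01, -2.5191e+01, -5.6000e-02,
        1.1000e-02,  0.0000e+00]), 'ee_pos': array([ 0.189, -0.622,  0.239]), 'tool_rot': array([-3.107, -0.463,  0.   ]), 'ft_force': array([-0.184,  0.32 , -1.   ]), 'torque': array([0.002, 0.026, 0.056]), 'gripper_force': np.float64(0.0), 'width': np.float64(0.088)}
```

View pics/scene0.png

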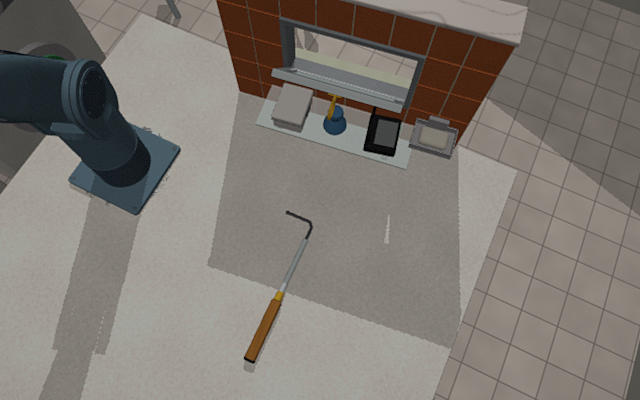

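View pics/top0.png

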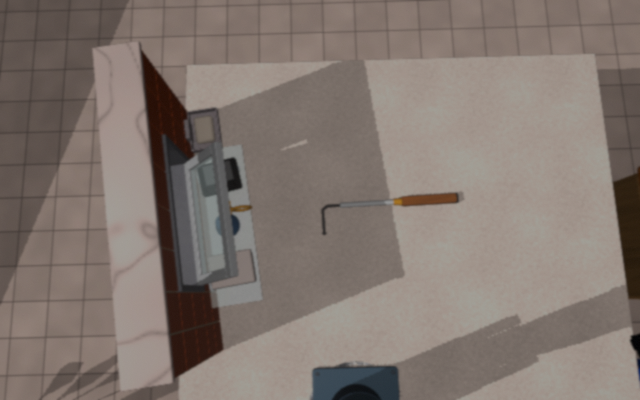

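The scene view shows the pole with its elbow at about (311,225) and its grip end at (250,358). A brass thing at (332,105) in scene, and at (240,208) in top, is probably the ring. I'll enlarge the window.

```bash
python3 - <<'E'
import cv2,numpy as np
s=cv2.imread("pics/scene0.png");t=cv2.imread("pics/top0.png")
cv2.imwrite("pics/c1.png",cv2.resize(s[10:175,255:465],None,fx=3.6,fy=3.6,interpolation=cv2.INTER_CUBIC))
cv2.imwrite("pics/c2.png",cv2.resize(t[120:315,130:275],None,fx=3,fy=3,interpolation=cv2.INTER_CUBIC))
E
```

```text
(no output)
```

View pics/c1.png

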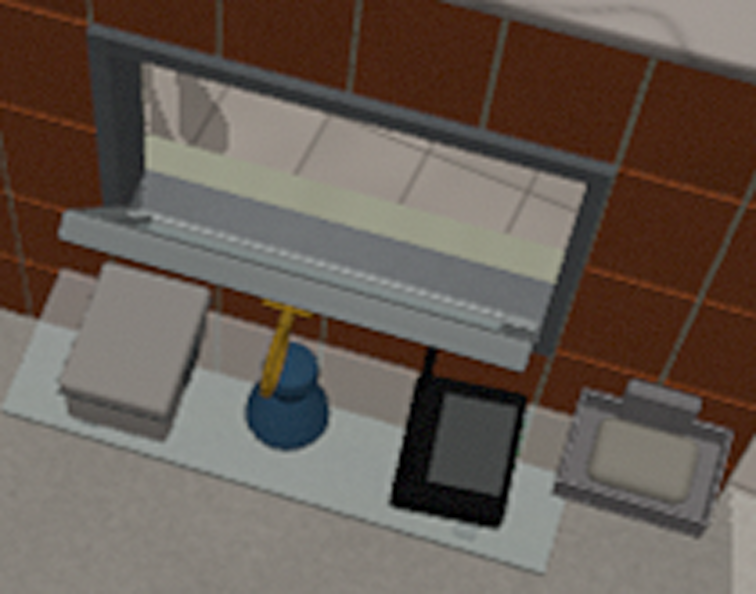

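View pics/c2.png

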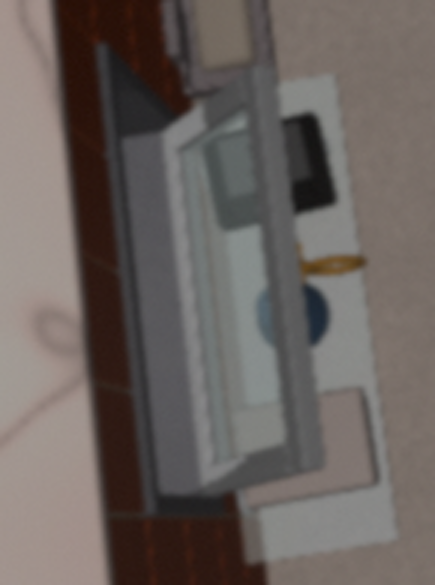

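```bash
cat > h.py <<'E'
import numpy as np
from scipy.spatial.transform import Rotation as R
from scipy.optimize import least_squares
CAM={"s":(np.array([[480.6,0,315.1],[0,480.6,197.2],[0,0,1]]),[0.6908,-0.2639,1.1738],[-2.71,-0.6297,0.114]),
"t":(np.array([[500,0,317.2],[0,500,199.5],[0,0,1.]]),[0.2967,0.0786,1.3346],[-2.0955,2.1507,-0.1884])}
def proj(c,p):
    K,x,r=CAM[c]; q=K@R.from_rotvec(r).as_matrix().T@(np.asarray(p)-x); return q[:2]/q[2]
def C1(u,v): return np.array([255+(u+.5)/3.6-.5,10+(v+.5)/3.6-.5])
def C2(u,v): return np.array([130+(u+.5)/3-.5,120+(v+.5)/3-.5])
def wallpt(h,a,x,y,z): # rel hinge, wall axes
    return np.array([h[0]+x*np.cos(a)-y*np.sin(a),h[1]+x*np.sin(a)+y*np.cos(a),.172+z])
def flappt(h,a,th,x,y,z): return wallpt(h,a,x*np.cos(th)-z*np.sin(th),y,x*np.sin(th)+z*np.cos(th))
E
python3 - <<'E'
from h import *
sh=[("s",C1(3,411),.2),("s",C1(546,571),-.2),("t",C2(333,75),-.2),("t",C2(395,538),.2)]
sa=[("s",C1(60,237),.145),("s",C1(527,368),-.145),("t",C2(272,65),-.145),("t",C2(323,467),.145)]
rg=[("s",C1(275.5,360)),("t",C2(338,264))]
def f(q):
    h=q[:2];a=q[2];th=q[3];o=[]
    for c,u,y in sh:o+=list(proj(c,wallpt(h,a,-.127,y+q[4],-.082))-u)
    for c,u,y in sa:o+=list(proj(c,flappt(h,a,th,-.009,y,.165))-u)
    for c,u in rg:o+=list(proj(c,flappt(h,a,th,-.044,0,.15))-u)
    return np.array(o)
r=least_squares(f,[.3,.5,1.57,.6,0],loss="soft_l1");print(np.round(r.x,4));print(np.round(f(r.x).reshape(-1,2),1).tolist())
q=r.x;print("ring",flappt(q[:2],q[2],q[3],-.044,0,.15))
pp=[("t",(324,206),(.262,0,.011)),("t",(324,234),(.262,.074,.011)),("t",(460,197),(-.1,0,.022)),("s",(311,226),(.262,0,.011)),("s",(288.5,212),(.262,.074,.011)),("s",(250,356),(-.1,0,.018))]
def g(q):
    o=[]
    for c,u,p in pp:
        o+=list(proj(c,R.from_rotvec([0,0,q[2]]).apply(p)+[q[0],q[1],0])-u)
    return np.array(o)
r=least_squares(g,[.3,-.1,1.57]);print(np.round(r.x,4));print(np.round(g(r.x).reshape(-1,2),1).tolist())
E
```

```text
[4.6350e-01 3.7660e-01 1.7044e+00 6.6220e-01 1.0000e-04]
[[-0.3, -0.3], [-0.0, 0.5], [-0.2, -1.0], [0.5, 0.3], [-0.3, 0.2], [-0.3, 0.9], [-0.2, 0.0], [0.2, -0.0], [0.5, -0.4], [-2.5, 0.2]]
ring [0.48043627 0.2508231  0.26324242]
[ 0.5318 -0.1913  1.6039]
[[-2.0, -0.0], [-0.4, -0.6], [-2.5, 0.3], [2.0, -2.4], [-1.8, 0.3], [-2.5, 4.8]]
```

```bash
cat >> h.py <<'E'
H=np.array([.4635,.3766]);A=1.7044;TH=.6622
def tool(psi,s=1):
    z=np.array([0,0,-1.]);y=s*np.array([-np.sin(psi),np.cos(psi),0]);return R.from_matrix(np.c_[np.cross(y,z),y,z]).as_rotvec()
E
python3 - <<'E'
from h import *
from cell import env,solver,grab_frame,trace
import cv2
for s in (1,-1):
    for p in [(.532,-.191,.22),(.532,-.191,.003)]:
        q=solver.inverse_kinematics(p,tool(1.604,s));print(s,None if q is None else np.round(q,2))
    for p in [(.54,.01,.26),(.62,0,.26),(.546,.079,.32),(.62,.079,.32)]:
        q=solver.inverse_kinematics(p,tool(A,s));print(s,None if q is None else np.round(q,2))
s=1 if solver.inverse_kinematics((.532,-.191,.2),tool(1.604,1)) is not None else -1
q1,q2=[solver.inverse_kinematics((.532,-.191,.2),tool(1.604,k)) for k in(1,-1)]
q0=env.get_obs()["qpos"]
s=1 if q2 is None or (q1 is not None and abs(q1[6])<abs(q2[6])) else -1
env.reach((.532,-.151,.24),tool(1.604,s))
o=env.get_obs();f=grab_frame("wrist");print("s",s,o["clock"],o["ee_pos"],o["tool_rot"],f["K"],f["tool_from_camera"])
cv2.imwrite("pics/w1.png",f["img"])
r=trace(f,"pole");print([(d["conf"],d["box"]) for d in r])
if r: np.save("m.npy",r[0]["region"])
np.savez("w1.npz",K=f["K"],T=f["tool_from_camera"],p=o["ee_pos"],r=o["tool_rot"])
t=grab_frame("scene");r=trace(t,"pole");print([(d["conf"],d["box"]) for d in r])
E
```

```text
1 [-0.49  0.66  1.1   1.83 -0.66  1.08 -2.25]
1 [ 0.08  0.76  0.25  1.89 -0.35  0.53 -2.55]
1 [-0.9   0.53  1.1   1.85 -0.53  1.09 -2.6 ]
1 [-0.76  0.7   1.09  1.64 -0.66  1.21 -2.53]
1 [ 0.56  0.49 -1.07  1.66  0.45  1.26  2.67]
1 [-0.89  0.64  1.09  1.56 -0.58  1.31 -2.72]
-1 [ 0.64  0.46 -0.49  1.76  0.25  0.98  0.08]
-1 [ 0.55  0.78 -0.38  1.86  0.48  0.59 -0.1 ]
-1 [ 0.42  0.4  -0.66  1.78  0.28  1.06 -0.21]
-1 [ 0.37  0.54 -0.63  1.57  0.34  1.14 -0.21]
-1 [ 0.39  0.39 -0.8   1.67  0.3   1.2  -0.35]
-1 [ 0.27  0.51 -0.68  1.48  0.33  1.26 -0.32]
s -1 2.8917 [ 0.53171697 -0.15260594  0.23988123] [ 2.18714415e+00  2.25492737e+00 -1.00124428e-03] [[309.70691629   0.         324.96658962]
 [  0.         309.70691629 200.68416093]
 [  0.           0.           1.        ]] [[-4.77452412e-04 -9.58172317e-01 -2.86191515e-01  7.49510345e-02]
 [ 9.99999865e-01 -5.16117233e-04  5.96694747e-05 -5.56533521e-04]
 [-2.04882012e-04 -2.86191448e-01  9.58172434e-01 -1.46091173e-01]
 [ 0.00000000e+00  0.00000000e+00  0.00000000e+00  1.00000000e+00]]
[(0.77, [315.0, 1.4, 24.4, 275.6])]
[(0.87, [240.7, 212.3, 70.0, 151.2]), (0.66, [363.1, 109.8, 40.1, 50.7])]
```

View pics/w1.png

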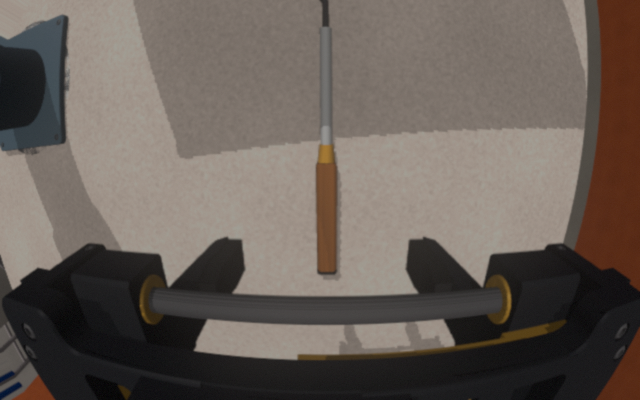

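```bash
cat >> h.py <<'E'
def ray(w,u,v):
    K,T=w["K"],w["T"];d=np.array([u-K[0,2],v-K[1,2]]);r=np.hypot(*d);t=r/K[0,0]
    c=np.r_[d/max(r,1e-9)*np.sin(t),np.cos(t)];M=R.from_rotvec(w["r"]).as_matrix()
    return M@T[:3,:3]@c, w["p"]+M@T[:3,3]
def onz(w,u,v,z):
    d,o=ray(w,u,v);return o+d*(z-o[2])/d[2]
E
python3 - <<'E'
from h import *
w=np.load("w1.npz");m=np.load("m.npy")
for n,u,v,z in [("end",326.5,272,.022),("g",326.5,250,.022),("ferrule",326.5,163,.022),("ferr2",326.5,145,.02),("tubetop",326,27,.015)]:
    print(n,np.round(onz(w,u,v,z),4))
ys,xs=np.nonzero(m)
P=[]
for v in range(30,268,6):
    c=xs[ys==v]
    if len(c)>3:P.append(onz(w,c.mean(),v,.02 if v>145 else .014)[:2])
P=np.array(P);k=np.polyfit(P[:,1],P[:,0],1);print("dx/dy",k,"yaw",np.pi/2-np.arctan(k[0]),"res",np.abs(P[:,0]-np.polyval(k,P[:,1])).max())
print([ (y,np.polyval(k,y)) for y in(-.19,.0)])
E
```

```text
end [ 0.5372 -0.2864  0.022 ]
g [ 0.5362 -0.2533  0.022 ]
ferrule [ 0.5326 -0.1397  0.022 ]
ferr2 [ 0.5319 -0.1183  0.02  ]
tubetop [0.527 0.025 0.015]
dx/dy [-0.03734101  0.52663167] yaw 1.6081199925707959 res 0.0016167325616470718
[(-0.19, np.float64(0.5337264605273613)), (0.0, np.float64(0.526631669243354))]
```

```bash
python3 - <<'E'
from h import *
from cell import env,solver,grab_frame,trace,fingers
import cv2
psi=1.608;rot=tool(psi,-1);g=np.array([.5336+.010*np.cos(psi),-.188+.010*np.sin(psi)])
env.reach((*g,.10),rot)
print(env.line_to((*g,.003),vel=.08,threshold=8));print(env.get_obs()["ee_pos"])
fingers.gripper_close();o=env.get_obs();print(o["width"],o["gripper_force"],o["clock"])
env.line_to((*g,.14),vel=.1)
o=env.get_obs();print(o["width"],o["clock"],o["ft_force"],o["torque"],o["ee_pos"])
for n in("wrist","scene"):
    o=env.get_obs();f=grab_frame(n);cv2.imwrite(f"pics/l_{n}.png",f["img"])
    if n=="wrist":np.savez("w2.npz",K=f["K"],T=f["tool_from_camera"],p=o["ee_pos"],r=o["tool_rot"])
a=cv2.imread("pics/l_wrist.png")[:260,150:500];b=cv2.imread("pics/l_scene.png")[130:390,200:450]
cv2.imwrite("pics/l.png",cv2.resize(np.hstack([a,b]),None,fx=1.3,fy=1.3,interpolation=cv2.INTER_CUBIC))
E
```

```text
False
[ 0.5336624  -0.17815904  0.00348552]
0.02537432953016102 30.000093737617135 6.0417
0.025826179093611224 7.5583 [ 0.20382393 -0.23701149 -2.80809136] [-0.02938852 -0.09984082  0.01214969] [ 0.53278256 -0.17790062  0.13933494]
```

View pics/l.png

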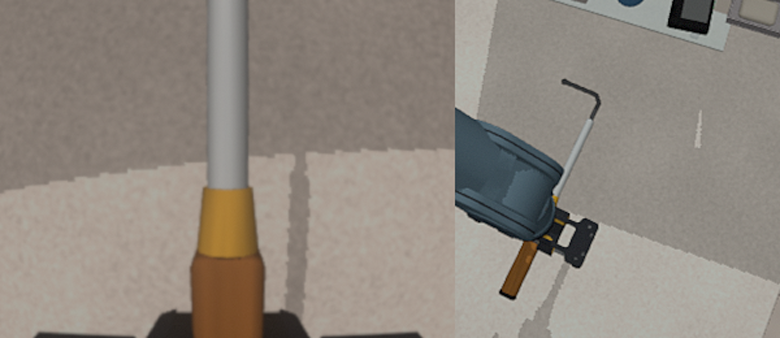

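Lifted and held: elbow at about (311,207) and ball at (283,193) in the scene image. Now I'll compare that with the prediction.

```bash
cat >> h.py <<'E'
ZO=-.0035   # pole underside relative to TCP
def polept(tcp,psi,p,gx=.010,pitch=0):
    p=np.array(p,float)-[gx,0,0]
    return R.from_euler("ZY",[psi,-pitch]).apply(p)+np.asarray(tcp)+[0,0,ZO]
def tcp_for(hook,psi,gx=.010): return np.asarray(hook)-polept((0,0,0),psi,(.262,.042,.011),gx)
E
python3 - <<'E'
from h import *
w=np.load("w2.npz");t=w["p"]
for pt in(-.03,0,.03):print(pt,[np.round(proj("s",polept(t,1.608,p,pitch=pt)),1) for p in[(.262,0,.011),(.262,.077,.011),(-.1,0,.022)]])
import cv2
s=cv2.imread("pics/l_scene.png")[185:225,275:320]; g=s.mean(2);ys,xs=np.nonzero(g<70);print("ball tip",xs.min()+275,ys[xs==xs.min()].mean()+185, "right",xs.max()+275,ys[xs==xs.max()].mean()+185,"top",ys.min()+185)
print([np.round(onz(w,325.4,v,t[2]+.0185),4) for v in(145,197)])
# plan
ring=flappt(H,A,TH,-.044,0,.15);print("ring",ring)
E
```

```text
-0.03 [array([313.7, 205.2]), array([283.3, 192.4]), array([240. , 356.4])]
0 [array([313.6, 204.1]), array([283.1, 191.3]), array([240.1, 356.8])]
0.03 [array([313.6, 203.1]), array([282.8, 190.2]), array([240.2, 357.2])]
ball tip 282 192.5 right 311 208.5 top 191
[array([ 0.5302, -0.1172,  0.1578]), array([ 0.531 , -0.1395,  0.1578])]
ring [0.48040767 0.25080292 0.26324267]
```

```bash
python3 - <<'E'
from h import *
from cell import env,solver,grab_frame,trace,fingers
import cv2
wx=np.array([np.cos(A),np.sin(A),0]);wy=np.array([-np.sin(A),np.cos(A),0])
ring=flappt(H,A,TH,-.044,0,.15)
pre=tcp_for(ring-.085*wy,A)
print(pre)
env.line_to(pre-.10*wx,vel=.15,rotation=tool(A,-1))
env.line_to(pre,vel=.1)
o=env.get_obs();print(o["ee_pos"],o["clock"],o["ft_force"])
t=o["ee_pos"];im=[]
for n,c,(x,y,w,h) in(("scene","s",(270,60,110,100)),("top","t",(180,150,110,100))):
    f=grab_frame(n);b=f["img"];S=3.5
    I=cv2.resize(b[y:y+h,x:x+w],None,fx=S,fy=S,interpolation=cv2.INTER_CUBIC)
    for p in [polept(t,A,(.262,0,.011)),polept(t,A,(.262,.077,.011)),ring,ring-.02*wy]:
        u=proj(c,p);print(n,np.round(u,1));q=((u-[x,y]+.5)*S-.5).round().astype(int);cv2.circle(I,tuple(map(int,q)),2,(0,255,0),-1)
    im.append(I)
cv2.imwrite("pics/pre.png",np.hstack(im))
E
```

```text
[0.63984394 0.0179659  0.25574267]
[0.64003491 0.01678205 0.25566132] 10.2417 [ 0.86529321 -0.83366656 -2.09903183]
scene [387.7 126.1]
scene [353.5 116.1]
scene [331.7 109.3]
scene [340.4 111.8]
top [232.9 152.1]
top [237.4 185.6]
top [239.8 207.9]
top [238.6 199. ]
```

View pics/pre.png

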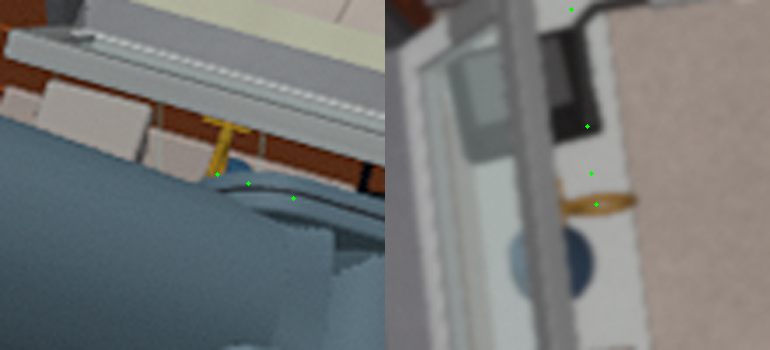

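```bash
python3 - <<'E'
from h import *
from cell import grab_frame
import cv2
b=grab_frame("top")["img"];cv2.imwrite("pics/top1.png",b);a=cv2.imread("pics/top0.png")
S=7;x,y,w,h=218,140,55,80
A1=[cv2.resize(i[y:y+h,x:x+w],None,fx=S,fy=S,interpolation=cv2.INTER_CUBIC) for i in(b,)]
d=cv2.absdiff(a,b).max(2)[y:y+h,x:x+w];D=cv2.cvtColor(cv2.resize(np.minimum(d.astype(int)*4,255).astype(np.uint8),None,fx=S,fy=S),cv2.COLOR_GRAY2BGR)
I=cv2.convertScaleAbs(A1[0],alpha=1.6,beta=20)
cv2.imwrite("pics/d.png",np.hstack([I,D]))
E
```

```text
(no output)
```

View pics/d.png

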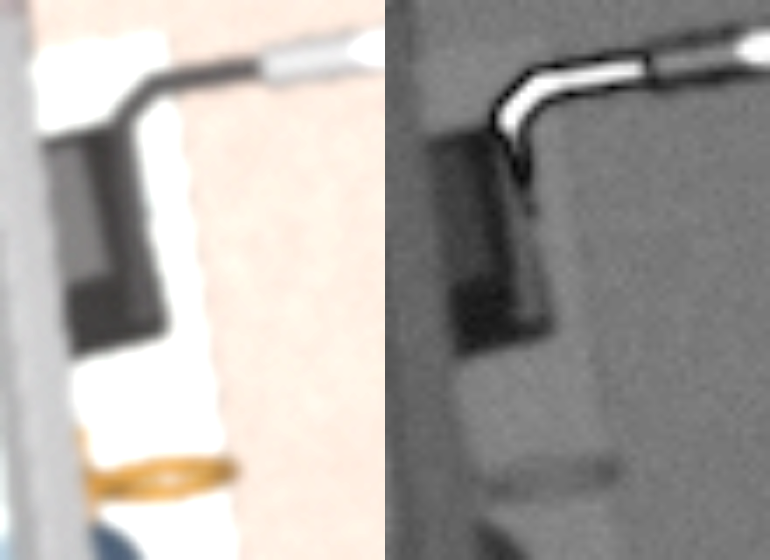

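```bash
python3 - <<'E'
from h import *
from cell import env,grab_frame
import cv2
for n,u in(("tip",C1(268,395)),("base",C1(288,308))):print(n,u,[proj("s",flappt(H,A,TH,x,0,.15)) for x in(-.065,-.009)])
wx=np.array([np.cos(A),np.sin(A),0]);wy=np.array([-np.sin(A),np.cos(A),0])
ring=flappt(H,A,TH,-.044,0,.15)
goal=tcp_for(ring,A)-.002*wx
print("hit",env.line_to(goal,vel=.06,threshold=3))
o=env.get_obs();print(goal,o["ee_pos"],o["clock"],o["ft_force"],o["torque"])
b=grab_frame("top")["img"];cv2.imwrite("pics/top2.png",b)
S=7;x,y,w,h=218,140,55,80
I=cv2.convertScaleAbs(cv2.resize(b[y:y+h,x:x+w],None,fx=S,fy=S,interpolation=cv2.INTER_CUBIC),alpha=1.6,beta=20)
cv2.imwrite("pics/th.png",I)
E
```

```text
tip [329.08333333 119.36111111] [array([329.18955214, 118.60566963]), array([335.93463267,  93.50227174])]
base [334.63888889  95.19444444] [array([329.18955214, 118.60566963]), array([335.93463267,  93.50227174])]
hit False
[0.55586785 0.00466117 0.25574267] [0.55612869 0.00478433 0.25571024] 11.9583 [-0.15329765 -0.14353484 -0.87318059] [-0.03462661 -0.09403166 -0.01608963]
```

View pics/th.png

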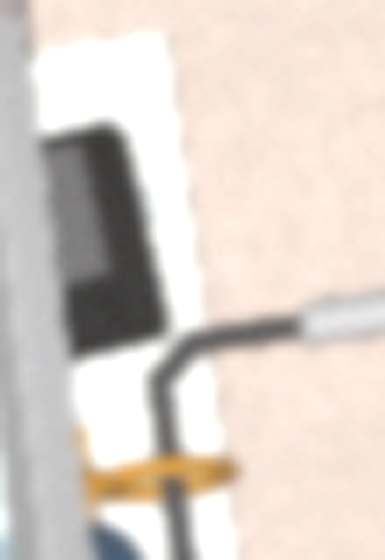

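Threaded: in the crop the brass wire crosses over the rod at (172,468), and the rod runs over the lower wire at (175,485). Next I'll swing it shut.

```bash
python3 - <<'E'
from h import *
from cell import env,grab_frame
import cv2
wx=np.array([np.cos(A),np.sin(A),0])
env.pause(.3)
def T(th,lead):return tcp_for(flappt(H,A,th,-.044,0,.15),A)+(lead-.002)*wx
env.line_to(T(TH,.012),vel=.05)
for th in np.linspace(TH,0.02,7)[1:]:
    hit=env.line_to(T(th,.014),vel=.06,threshold=15);o=env.get_obs();print(round(th,2),hit,np.round(o["ft_force"],2),np.round(o["torque"],2),round(o["clock"],2))
    if hit:break
else:
    print("push",env.line_to(T(0,.035),vel=.03,threshold=8))
env.pause(.3)
o=env.get_obs();print(o["ee_pos"],T(0,0),o["ft_force"],o["clock"])
im=[]
for n,(x,y,w,h) in(("top",(150,110,110,170)),("scene",(250,0,170,170))):
    f=grab_frame(n);cv2.imwrite(f"pics/{n}3.png",f["img"]);im.append(cv2.resize(f["img"][y:y+h,x:x+w],None,fx=2.8,fy=2.8,interpolation=cv2.INTER_CUBIC))
cv2.imwrite("pics/shut.png",np.hstack(im))
E
```

```text
0.56 False [-0.29 -0.12 -2.67] [-0.01 -0.12  0.03] 13.15
0.45 False [-0.21 -0.86 -3.  ] [-0.   -0.1  -0.02] 13.57
0.34 False [-0.17  0.09 -2.57] [-0.1  -0.08 -0.03] 14.0
0.23 False [ 0.11  0.79 -1.88] [-0.05 -0.06  0.03] 14.43
0.13 False [-0.48 -0.4  -3.22] [-0.05 -0.1   0.  ] 14.85
0.02 False [ 0.48 -0.57 -2.35] [-0.05 -0.06 -0.  ] 15.28
push True
[0.54179143 0.10366267 0.31243784] [0.54482126 0.08685036 0.3145    ] [-0.86305156 -0.45456637 -1.93829377] 16.0083
```

View pics/shut.png

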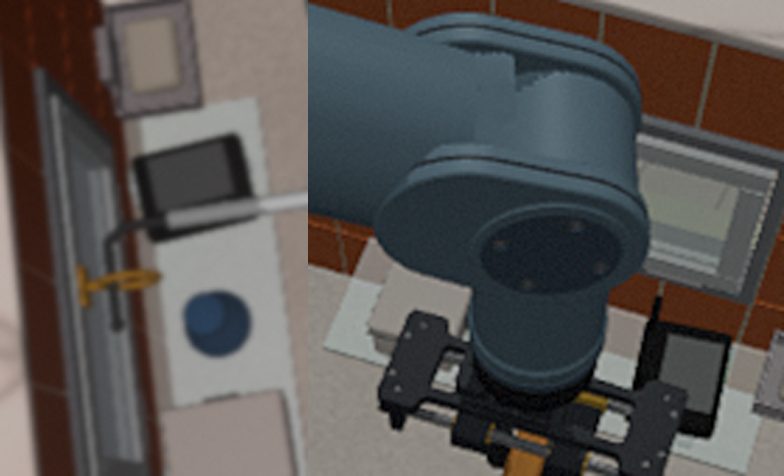

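```bash
python3 - <<'E'
from h import *
import cv2
for th in(0,.04,.08):print(th,"base",proj("t",flappt(H,A,th,-.009,0,.15)),"tip",proj("t",flappt(H,A,th,-.065,0,.15)),"railtop",proj("t",flappt(H,A,th,-.009,-.07,.165)),proj("t",flappt(H,A,th,-.009,.1,.165)))
b=cv2.imread("pics/top3.png");x,y,w,h=155,150,60,75
I=cv2.convertScaleAbs(cv2.resize(b[y:y+h,x:x+w],None,fx=8,fy=8,interpolation=cv2.INTER_CUBIC),alpha=1.5,beta=10)
for th,c in((0,(0,255,0)),(.04,(0,0,255))):
    P=[((proj("t",flappt(H,A,th,-.009,yy,.165))-[x,y]+.5)*8).astype(int) for yy in(-.14,.14)]
    cv2.line(I,tuple(map(int,P[0])),tuple(map(int,P[1])),c,1)
cv2.imwrite("pics/ck.png",I)
E
```

```text
0 base [178.35804651 212.23643012] tip [205.40111966 207.94706933] railtop [172.61073208 177.78836958] [181.67537298 260.10105012]
0.04 base [181.31849545 211.81377943] tip [208.56196525 207.71068009] railtop [175.87279852 177.34060664] [185.03230058 259.58800043]
0.08 base [184.29524052 211.41183268] tip [211.67580619 207.50308519] railtop [179.15466239 176.92423848] [188.4071166  259.08608065]
```

View pics/ck.png

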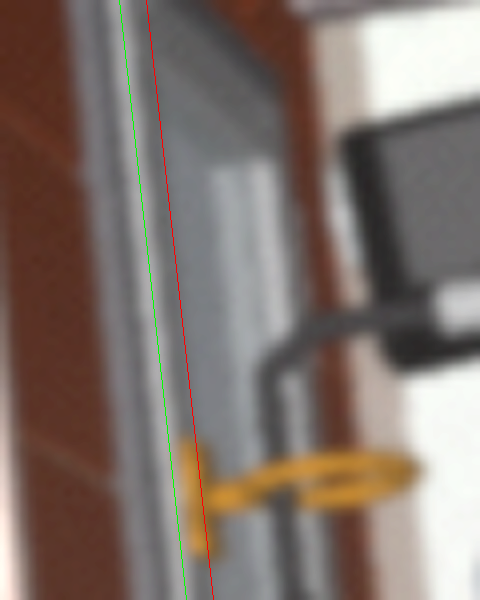

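The window looks shut. One firmer push will confirm the dead stop.

```bash
python3 - <<'E'
from h import *
from cell import env,grab_frame
wx=np.array([np.cos(A),np.sin(A),0])
p=env.get_obs()["ee_pos"]
print(env.line_to(p+.012*wx,vel=.03,threshold=12))
o=env.get_obs();print((o["ee_pos"]-p)@wx,o["ft_force"]);env.pause(.4);o=env.get_obs();print((o["ee_pos"]-p)@wx,o["ft_force"],o["clock"])
E
```

```text
True
-0.00015750097727227686 [ 0.8620394  -2.65003107 -2.41248262]
-0.00022139595361286694 [ 1.01909807 -3.34307597 -1.56845938] 16.7833
```

```bash
python3 - <<'E'
from h import *
from cell import env,grab_frame
import cv2
wx=np.array([np.cos(A),np.sin(A),0]);wy=np.array([-np.sin(A),np.cos(A),0])
p=env.get_obs()["ee_pos"];c=p-.014*wx+[0,0,.001]
env.line_to(c,vel=.04)
print("hit",env.line_to(c-.085*wy,vel=.06,threshold=4));o=env.get_obs();print(o["ee_pos"],c-.085*wy,o["ft_force"],o["clock"])
f=grab_frame("top");cv2.imwrite("pics/top4.png",f["img"])
cv2.imwrite("pics/un.png",cv2.resize(f["img"][110:280,140:320],None,fx=3.3,fy=3.3,interpolation=cv2.INTER_CUBIC))
E
```

```text
hit False
[0.62747147 0.10085835 0.31233535] [0.62770117 0.10089226 0.31224724] [ 0.35289675  0.13933775 -2.19344548] 18.8583
```

View pics/un.png

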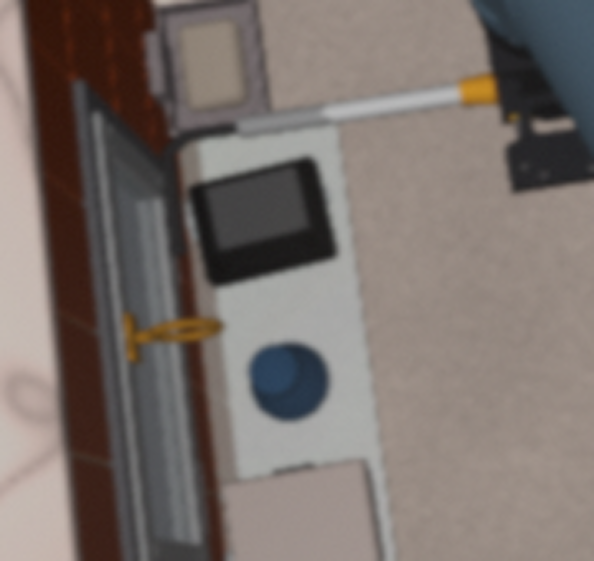

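```bash
python3 - <<'E'
from h import *
from cell import env,grab_frame,fingers
import cv2
wx=np.array([np.cos(A),np.sin(A),0])
p=env.get_obs()["ee_pos"]
a=p-.25*wx;env.line_to(a,vel=.15)
env.line_to((*a[:2],.05),vel=.15)
o=env.get_obs();f=grab_frame("scene");cv2.imwrite("pics/scene5.png",f["img"])
I=f["img"].copy();t=o["ee_pos"];print(t,o["clock"])
for q in[(.262,0,.011),(.262,.077,.011),(-.1,0,.011)]:print(np.round(proj("s",polept(t,A,q)),1))
print(env.line_to((*a[:2],.0035),vel=.03,threshold=4));o=env.get_obs();print(o["ee_pos"],o["ft_force"],o["torque"],o["clock"])
f=grab_frame("scene");cv2.imwrite("pics/scene6.png",f["img"])
E
```

```text
[ 0.66141866 -0.14705061  0.0508811 ] 22.625
[357.4 224.5]
[327.3 214.9]
[309.7 374.9]
False
[ 0.66094888 -0.1469908   0.00372916] [ 0.79713168  0.32808766 -2.34990984] [-0.05523148 -0.05166346  0.00669217] 24.375
```

View pics/scene6.png

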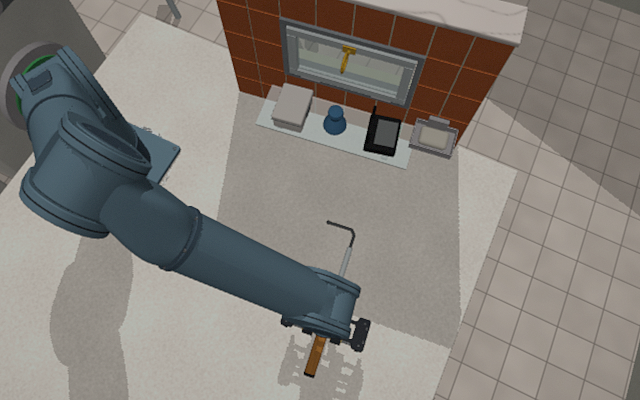

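The scene shows the window shut with the ring at (346,58), the shelf things unmoved, and the pole on the counter. Release and retreat.

```bash
python3 - <<'E'
from h import *
from cell import env,grab_frame,fingers,trace
import cv2
p=env.get_obs()["ee_pos"]
env.line_to((p[0],p[1],.0028),vel=.02,threshold=4)
fingers.ungrasp();env.pause(.2)
env.line_to((p[0],p[1],.16),vel=.1);env.pause(.5)
f=grab_frame("top");print([(n,[(round(d["conf"],2),np.round(d["box"]).tolist()) for d in trace(f,n)[:1]]) for n in("pole","router","latch_box")])
I=f["img"];cv2.imwrite("pics/top7.png",I)
for n,q in(("elbow",(.262,0,.011)),("tip",(.262,.077,.011)),("end",(-.1,0,.022))):print(n,proj("t",polept((p[0],p[1],.0035),A,q)))
o=env.get_obs();print(o["width"],o["ft_force"],o["clock"])
env.hand_in()
E
```

```text
[('pole', [(0.73, [309.0, 143.0, 136.0, 53.0])]), ('router', [(0.83, [196.0, 158.0, 48.0, 35.0])]), ('latch_box', [(0.68, [205.0, 252.0, 55.0, 36.0])])]
elbow [309.08900575 168.55957454]
tip [313.52457338 195.97108831]
end [440.59044514 146.83426078]
0.08839504479862796 [ 0.50592247  0.10384563 -0.52149865] 28.3083
the job is handed in; nothing more can be done
```

I closed the window with the hook pole, unhooked it, laid the pole flat on the counter and handed the job in at about 28 s. In the camera pictures the shelf things looked unmoved; hand-in returned no verdict.

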